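Centre the cocoon cup on the balance and tare it

ROBOT

A 7-joint arm with a two-finger parallel gripper is mounted at the origin on the work surface. World frame = base frame: x ahead of the robot, y to its left, z up, the work surface at z = 0. Lengths are in m, angles in rad, forces in N, time in s.
With the tool pointing down it reaches from about 0.4 to 0.85 m from the base axis. Payload 4.5 kg.
Tool frame: the origin (TCP) lies between the finger pads; the fingertips stand 11 mm ahead of it and the grasp point (between the pads) lies 8 mm behind it (r.tip_reach is the distance from the TCP to the fingertips, in m); x points along the fingers, y is the direction in which the jaws open and shut, and the axes are right-handed (so a half turn about x gives the same grasp; the last joint's range is limited). The gripper opens to 88 mm and grips with 3 to 60 N. Pads are 18 mm wide; open, the fingers measure 123 mm over their backs; the gripper's body (75 mm by 187 mm) begins 45 mm behind the grasp point.
Start: joints at [1.295, 0.689, -0.195, 1.565, 0.157, 0.902, -0.215], TCP at [0.191, -0.595, 0.217] pointing down, gripper open.
Joint ranges: [-3.01, 3.01], [-0.46, 2.08], [-1.47, 1.51], [0.13, 2.56], [-1, 4.14], [0.04, 2.09], [-2.66, 2.66]. Speed limits (rad/s): [2.57, 2.57, 3.14, 3.14, 3.14, 3.14, 3.14].

INTERFACE

Orientations are given as a unit quaternion [x, y, z, w].
In Python, from plant import r gives the robot as it stands.
- The arm moves only by the tool drive_tool, never from a script. Its argument "deltas" is a list of rows, each a list of 3 entries, a list of its own where there are three numbers: the turn, a rotation vector about the tool's x, y, z in degrees, then the shift along the tool's x, y, z in cm, then the finger opening in cm, from 0 to 8.81. A call has 1 to 12 rows; each row shifts and turns the commanded pose from where the row before left it, along the tool's axes as they then stand; what a row does not reach is not made up. A row lasts 1/12 s, in which the tool goes at most 41.7 mm and 7.16 degrees, less where a joint would pass 70% of its speed; a pose out of reach is approached as far as the arm can. A call is refused whole if a number of a shift passes 4.17 or a number of a turn 7.16, either way. A call with a gripper value outside its range is refused whole. The fingers move at their own pace and stop on an object; "force" is the grip in N (left out, the last holds). Time passes only in rows, so rows that do not move let the fingers close. It gives the time, the measured TCP pose, the force and the opening at its end, in the units of the state.
- r.get_state(): the state, without advancing time (a new reading comes with each control period).
- r.snapshot(name): name is "scene" or "top"; returns a dict with "color" (400x640x3 uint8, red, green, blue), "fov_y" (degrees; the focal length in pixels is half the picture's height over the tangent of half this angle, whatever the lens; pixels are square), "cx", "cy" (the principal point, pixels), "k1" (the pictures are not rectified: a ray, as slopes to the right and down, at radius r is drawn at 1 + k1 r^2 times it, then the intrinsics apply), "extrinsics" (4x4, takes a point from world to camera coordinates). Camera axes: x right, y up, looking along -z (the intrinsics and any distortion apply to the point x, -y, -z); pixel columns grow to the right and rows downward; lengths in m; the calibration is good to about 2 mm. A picture is of the moment at which its call begins. There is no depth.
- r.finish_job(): hands the job in, once; it reports no verdict.
The state is a dict: "clock": time; "q": joint angles; "qd": joint speeds; "joint_torque": joint torques, N m; "tool_pos": TCP position; "eef_rot": TCP orientation; "contact_force": force on the tool from outside, world axes, zero at the start; "moment": the same for the moment, N m; "opening": opening from 0.0 (shut) to 1.0 (fully open).
Only numpy, scipy, OpenCV 4.12 (cv2) and the standard library are available. Lean on these libraries where they do the work, as an engineer would, in place of code of your own. Each camera call takes 0.05 s, during which the arm holds its last target. There are 200 camera calls.

TASK

The little brass cup that holds a cocoon stands off-centre on the round pan of the digital balance. Without grasping or lifting it, nudge it with light fingertip taps until it stands upright in the middle of the pan (about 5 mm is near enough), and take your hand off it. Only then press the larger of the balance's two round keys all the way down and let go; do not press the small key, do not knock the cup over or off the pan, and leave the other things on the bench alone.

Things in the scene. Friction and masses are not known exactly. Their poses are not given: they have to be found in the camera images.
- scale: Digital balance, fixed to the bench: white housing 190 (its x) x 180 (its y) x 42 mm high. Origin: centre of its underside, on the bench. Its -x side is the front with display and two keys; the pan sits towards its +x side, centre at x = +30 mm, y = 0 in this frame. Apart from the cup nothing on it rises above 63 mm.
- pan_center (a point): Centre of the top face of the round steel pan (96 mm in diameter, flat, no rim, 6 mm thick, fixed, top face 62 mm above the bench, 14 mm of free height under it). A thin dark ring of 38 mm diameter is drawn round the centre. Its z axis points up; its x and y axes may be turned any way.
- cup: The cup to centre: brass, about 0.12 kg, a white cocoon standing in it, loose, 60 mm high. Foot: upright disc 32 mm in diameter, 12 mm high, its widest part; 12 mm stem to 24 mm; bowl 27 mm in diameter to 40 mm; cocoon above. Origin: centre of the foot's underside; z up. Starts 18 to 27 mm off the pan's centre, any direction. Top-heavy: pushed at the foot it slides (0.3 to 1.5 N), at the bowl it tips.
- tare (a joint): The larger round key (28 mm in diameter, white, standing 9 mm out of a grey collar 44 mm wide) at the left of the front of the balance as seen from the robot's side: 0 up, 0.005 m fully down; spring return, about 4 N at the bottom.
- tare_top (a point): Centre of the top of the larger key when up, 63 mm above the bench; the key is pressed straight down. It lies at x = -70 mm, y = +52 mm in the balance's frame.
- power (a joint): The smaller round key (16 mm in diameter), at x = -70 mm, y = -52 mm in the balance's frame: 0 up, 0.004 m down; to be left alone.
- spare_cup: A second such brass cup, empty (40 mm high, foot 32 mm in diameter), on the bench left of the balance; bystander. Origin: centre of its underside.
- weight: Steel calibration weight, 34 mm in diameter, 47 mm high, on the bench right of the balance; bystander. Origin: centre of its underside.
- dish: White bowl, 80 mm in diameter, 28 mm high, on the bench right of the balance; bystander. Origin: centre of its underside.
- jar: Amber glass jar with black cap, 52 mm in diameter, 55 mm high, on the bench left of the balance; bystander. Origin: centre of its underside.
- brush: Brush 160 mm long lying on the bench left of the balance; bystander. Origin: centre of its underside.
- logbook: Blue book 110 x 80 x 16 mm lying on the bench right of the balance; bystander. Origin: centre of its underside.
Things that resemble listed ones, but are neither listed nor needed, are in the scene too. Leave any green look-alike of the cup alone.

How it is judged:
On the way, in this order (a step that is already met when the one before it is completed fails the run):
1. the cup stands upright, still and untouched, within 6 mm of the pan's centre (horizontal distance between cup and pan_center below 0.006 m and z of cup in the frame of pan_center between -0.004 and 0.003 m and angle between cup's own z axis and vertical below 0.06 rad and linear speed of cup below 0.02 m/s and angular speed of cup below 0.2 rad/s and contact force between each of the arm, the fingers and cup below 0.05 N), for 0.2 s.
2. the larger key is pressed fully down (value of joint tare above 0.004 m), for 0.05 s.
At the end, for the whole second after the job is handed in: The cup stands upright (within 0.06 rad) and still on the pan, untouched, its foot centred within 6 mm of the pan's centre; both keys are up again (all of step 1 and value of joint each of tare, power below 0.001 m).
It fails at once if the cup is tipped by more than 0.4 rad, knocked off the pan, or lifted or carried (more than 8 mm above the pan) (angle between cup's own z axis and vertical above 0.4 rad or z of cup in the frame of pan_center above 0.008 m or z of cup in the frame of pan_center below -0.01 m or horizontal distance between cup and pan_center above 0.046 m).
It fails at once if the cup is hit or squeezed hard (more than 12 N) (contact force between any of the fingers, the arm and cup above 12 N).
It fails at once if the larger key is pressed while the cup is more than 7 mm off-centre (value of joint tare above 0.003 m and horizontal distance between cup and pan_center above 0.007 m).
It fails at once if the small key is pressed (value of joint power above 0.002 m).
It fails at once if a bystander is pushed more than 12 mm (distance of any of spare_cup, weight, dish, jar, brush, logbook from where it was at the start of the episode above 0.012 m).
It also fails if it takes over 48 s, if anything falls off the work surface, if the arm or the gripper's body presses on something with over 40 N, if the wrist force passes 120 N, or if a joint passes its speed limit or range.

## Working session

There is one attempt and no reset: what is moved stays moved. The work goes in short steps, Python scripts to look and compute and a tool call to move; the robot and the scene stay as the last step left them, time stands still between calls to the robot, and variables do not carry over. Pictures are saved under pics/ and viewed, about 8 in all and at most 12, crops included, and the job is handed in when it is done.

Besides the shell and the picture viewer there is one more tool, called after ">>>" by a JSON object that holds its "method" and its "body". drive_tool: Moves the arm, as the interface text tells. Its arguments: {"type":"object","properties":{"deltas":{"type":"array","items":{"type":"array"}},"force":{"type":"number"}},"required":["deltas"]}

```bash
mkdir -p pics; cat > h.py <<'E'
import numpy as np, cv2
from plant import r
def snap(n,f=None):
    s=r.snapshot(n)
    if f: cv2.imwrite('pics/'+f,s['color'][:,:,::-1])
    return s
def K(s):
    f=200/np.tan(np.radians(s['fov_y'])/2); return np.array([[f,0,s['cx']],[0,f,s['cy']],[0,0,1]]),np.array([s['k1'],0,0,0,0.])
def ray(s,u,v):
    k,d=K(s); p=cv2.undistortPoints(np.array([[[u,v]]],float),k,d)[0,0]
    E=np.array(s['extrinsics']); R=E[:3,:3]; return -R.T@E[:3,3], R.T@np.array([p[0],-p[1],-1])
def at(s,u,v,z):
    o,d=ray(s,u,v); return o+d*(z-o[2])/d[2]
def proj(s,P):
    E=np.array(s['extrinsics']); c=(E[:3,:3]@np.atleast_2d(P).T).T+E[:3,3]; c=c*[1,-1,-1]
    k,d=K(s); return cv2.projectPoints(c,np.zeros(3),np.zeros(3),k,d)[0][:,0]
def crop(s,u0,v0,u1,v1,k,f):
    cv2.imwrite('pics/'+f,cv2.resize(s['color'][v0:v1,u0:u1,::-1],None,fx=k,fy=k,interpolation=cv2.INTER_CUBIC))
E
python3 - <<'E'
from h import *
a=snap('scene');b=snap('top')
cv2.imwrite('pics/1.png',cv2.vconcat([a['color'],b['color']])[:,:,::-1][:, :])
im=cv2.vconcat([a['color'],b['color']])[:,:,::-1]
cv2.imwrite('pics/1.png',cv2.resize(im,None,fx=.75,fy=.75,interpolation=cv2.INTER_AREA))
for s in(a,b): print(s['fov_y'],s['cx'],s['cy'],s['k1'],np.round(s['extrinsics'],3).tolist(),ray(s,320,200)[0])
print(r.get_state())
E
```

```text
48.59634212437196 323.2710030628073 202.02227547153046 0.001418455230116297 [[-0.519, 0.855, -0.016, 0.279], [-0.566, -0.329, 0.756, 0.25], [0.641, 0.402, 0.654, -1.31], [0.0, 0.0, 0.0, 1.0]] [1.12526708 0.37002186 0.67308472]
53.53680907555373 319.12335567156975 195.16337941316482 0.0031413905686033354 [[-0.026, -1.0, -0.012, 0.055], [0.998, -0.027, 0.058, -0.538], [-0.059, -0.011, 0.998, -1.039], [0.0, 0.0, 0.0, 1.0]] [0.47766342 0.02943625 1.06946669]
{'clock': 0.1, 'q': array([ 1.29481277,  0.68989879, -0.19453911,  1.56618598,  0.15731624,
        0.90251678, -0.2151263 ]), 'qd': array([ 0.00206995, -0.00297847,  0.00013159, -0.00251285, -0.00010141,
       -0.00017146,  0.00123967]), 'joint_torque': array([-2.30061523e-03, -5.28500819e+01, -1.27137959e+00, -1.53837991e+01,
       -5.25563385e-02,  1.95022920e-03,  3.75284401e-05]), 'tool_pos': array([ 0.19031839, -0.59470962,  0.21660598]), 'eef_rot': array([-0.69850813, -0.10966761,  0.69876691, -0.10855513]), 'contact_force': array([-0.23109022,  0.68284391,  1.0044981 ]), 'moment': array([-0.01465512,  0.03316815,  0.00591545]), 'opening': 1.0040513434803617}
```

View pics/1.png

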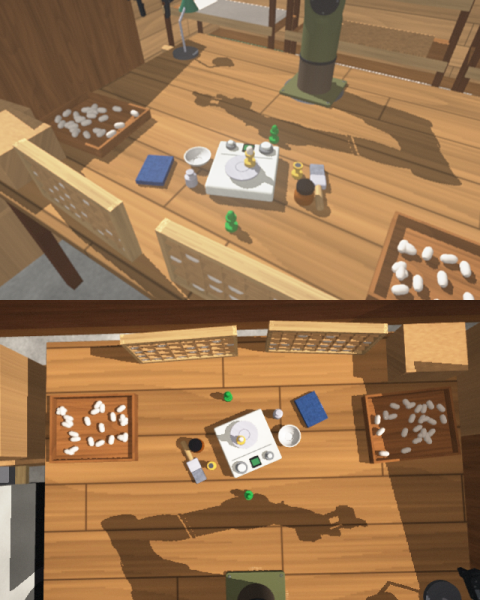

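Candidates for the cup in this composite picture are the brass cup with a cocoon on the pan (top view 241,440; scene 249,156), the empty brass spare (211,465), and green look-alikes (228,397) and (249,495). I choose the one on the pan and check it close up.

```bash
python3 - <<'E'
from h import *
a=snap('scene');b=snap('top')
A=cv2.resize(a['color'][175:275,265:385,::-1],None,fx=5,fy=5,interpolation=cv2.INTER_CUBIC)
B=cv2.resize(b['color'][140:240,275:385,::-1],None,fx=7,fy=6,interpolation=cv2.INTER_CUBIC)
cv2.imwrite('pics/2.png',A)
B=cv2.resize(b['color'][140:240,275:385,::-1],None,fx=6,fy=6,interpolation=cv2.INTER_CUBIC);B=B[:600]
cv2.imwrite('pics/3.png',B)
E
```

```text
(no output)
```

View pics/2.png

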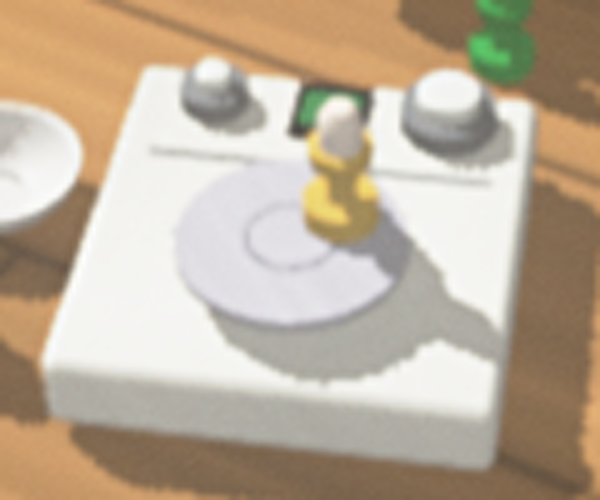

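View pics/3.png

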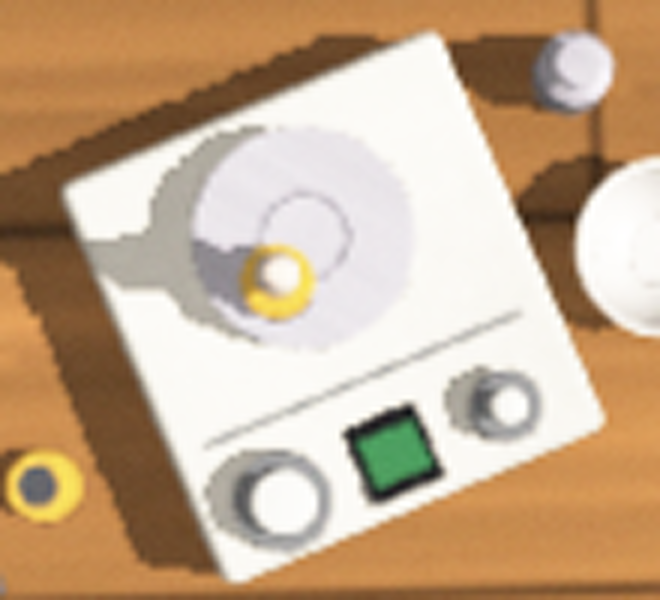

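The crops confirm the choice. In the top crop the cup foot is at about (278,283), the pan centre at (303,237), the big key at (286,500) and the small key at (509,405).

```bash
cat >> h.py <<'E'
from scipy.optimize import least_squares
E
python3 - <<'E'
from h import *
b=snap('top');a=snap('scene')
f=lambda u,v,z: at(b,275+(u+.5)/6-.5,140+(v+.5)/6-.5,z)
g=lambda u,v,z: at(a,265+(u+.5)/5-.5,175+(v+.5)/5-.5,z)
pan=f(302,238,.062); ring=f(306,237,.062); cup=f(278,283,.074); k=f(287,500,.063); p=f(510,406,.060)
print('top',pan,ring,cup,k,p)
print('scene',g(293,242,.062),g(292,239,.062),g(341,207,.074),g(449,92,.063))
for c in [(62,187),(433,32),(605,425),(238,583)]: print(f(*c,.042))
R=r.get_state(); from scipy.spatial.transform import Rotation as Ro
print(Ro.from_quat(R['eef_rot']).as_matrix().round(3))
E
```

```text
top [0.57705721 0.02457956 0.062     ] [0.57743752 0.02286815 0.062     ] [0.55719205 0.03521618 0.074     ] [0.46614132 0.03390274 0.063     ] [ 0.50338563 -0.06161221  0.06      ]
scene [0.5819654  0.02816678 0.062     ] [0.58068074 0.02691794 0.062     ] [0.56571742 0.04091341 0.074     ] [0.4691126  0.03816575 0.063     ]
[0.60412925 0.12816235 0.042     ]
[ 0.66751478 -0.03496536  0.042     ]
[ 0.49458192 -0.1038453   0.042     ]
[0.43084775 0.05600949 0.042     ]
[[-0.     0.305 -0.952]
 [ 0.    -0.952 -0.305]
 [-1.    -0.001  0.   ]]
```

Pan centre is about (0.579, 0.025) and the cup about 22 mm off it. The needed push is roughly along (0.87, -0.5). I'll nest the foot between two slightly open fingertips and push along tool z.

>>> {"method": "drive_tool", "body": {"deltas": [[[0,0,0],[0,-2.17,-2.15],2],[[0,0,0],[0,-2.17,-2.15],2],[[0,0,0],[0,-2.17,-2.15],2],[[0,0,0],[0,-2.17,-2.15],2],[[0,0,0],[0,-2.17,-2.15],2],[[0,0,0],[0,-2.17,-2.15],2],[[0,0,0],[0,-2.17,-2.15],2],[[0,0,0],[0,-2.17,-2.15],2],[[0,0,0],[0,-2.17,-2.15],2],[[0,0,0],[0,-2.17,-2.15],2],[[0,0,0],[0,-2.17,-2.15],2],[[0,0,0],[0,-2.17,-2.15],2]], "force": 5}}

```text
clock: 1.3
tool_pos: [0.3575, -0.2673, 0.2175]
eef_rot: [0.699, 0.109, -0.699, 0.109]
contact_force: [0.3, -0.0, -0.6]
opening: 0.227
```

>>> {"method": "drive_tool", "body": {"deltas": [[[0,0,0],[0,-2.17,-2.15],2],[[0,0,0],[0,-2.17,-2.15],2],[[0,0,0],[0,-2.17,-2.15],2],[[0,0,0],[0,-2.17,-2.15],2],[[0,0,0],[0,-2.17,-2.15],2],[[0,0,0],[0,-2.17,-2.15],2],[[0,0,0],[0,-2.17,-2.15],2],[[0,0,0],[0,-2.17,-2.15],2],[[0,0,0],[0,-2.17,-2.15],2],[[0,0,0],[0,-2.17,-2.15],2],[[0,0,0],[0,-2.17,-2.15],2],[[0,0,0],[0,-2.17,-2.15],2]]}}

```text
clock: 2.3
tool_pos: [0.5237, 0.0596, 0.2174]
eef_rot: [0.699, 0.109, -0.699, 0.109]
contact_force: [-0.2, -0.3, -0.2]
opening: 0.225
```

>>> {"method": "drive_tool", "body": {"deltas": [[[-6,0,0],[0,0,0],2],[[-6,0,0],[0,0,0],2],[[-6,0,0],[0,0,0],2],[[-6,0,0],[0,0,0],2],[[-6,0,0],[0,0,0],2],[[-6,0,0],[0,0,0],2],[[-6,0,0],[0,0,0],2],[[-6,0,0],[0,0,0],2],[[-6,0,0],[0,0,0],2],[[-6,0,0],[0,0,0],2],[[-6,0,0],[0,0,0],2]]}}

```text
clock: 3.22
tool_pos: [0.5233, 0.058, 0.2174]
eef_rot: [0.525, 0.473, -0.525, 0.473]
contact_force: [0.2, 0.4, 0.2]
opening: 0.223
```

>>> {"method": "drive_tool", "body": {"deltas": [[[-6,0,0],[0,0,0],2],[[-6,0,0],[0,0,0],2],[[-6,0,0],[0,0,0],2],[[-6,0,0],[0,0,0],2],[[-6,0,0],[0,0,0],2],[[-6,0,0],[0,0,0],2],[[-6,0,0],[0,0,0],2],[[-6,0,0],[0,0,0],2],[[-6,0,0],[0,0,0],2],[[-6,0,0],[0,0,0],2],[[-6,0,0],[0,0,0],2],[[0,0,0],[0,0,0],2]]}}

```text
clock: 4.22
tool_pos: [0.5232, 0.0577, 0.2171]
eef_rot: [0.184, 0.683, -0.184, 0.683]
contact_force: [0.6, 0.3, 0.6]
opening: 0.232
```

```bash
python3 - <<'E'
from h import *
from scipy.spatial.transform import Rotation as Ro
a=snap('scene');crop(a,245,135,385,255,5,'4.png')
R=r.get_state();M=Ro.from_quat(R['eef_rot']).as_matrix();print(R['clock'],R['q'].round(2),R['opening'],R['tool_pos'],'\n',M.round(3))
E
```

```text
4.2667 [ 0.28  0.66 -0.79  1.84  0.59  0.89  0.24] 0.22825904968901195 [0.52322172 0.05786855 0.21717269] 
 [[-0.     0.506  0.863]
 [ 0.     0.863 -0.506]
 [-1.     0.    -0.   ]]
```

View pics/4.png

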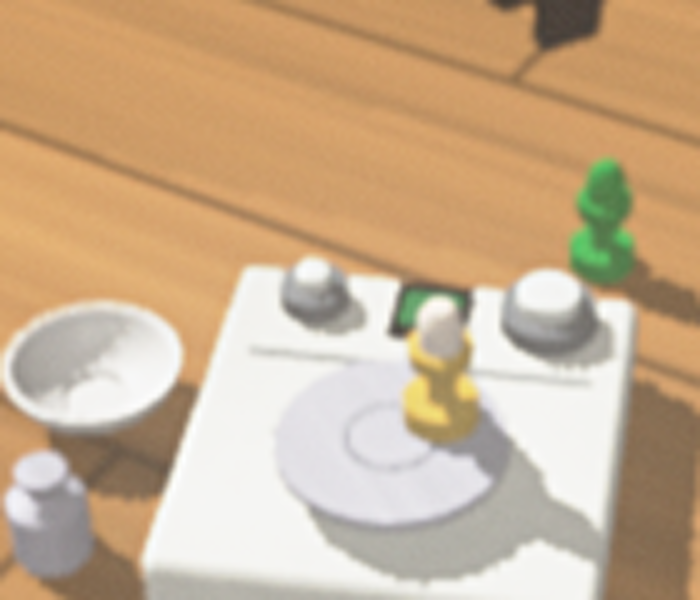

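The scene crop shows the cup foot at (442,413) and the pan centre at (392,441); the fingertips are at the top edge, about (560,20).

```bash
python3 - <<'E'
from h import *
a=snap('scene')
g=lambda u,v,z: at(a,245+(u+.5)/5-.5,135+(v+.5)/5-.5,z)
print(g(442,413,.062),g(393,442,.062))
tip=np.array([.5232,.0579,.206]);y=np.array([.506,.863,0])
print([((p-[245,135])*5).round() for p in proj(a,[tip,tip+.01*y,tip-.01*y,tip+.0275*y,tip-.0275*y])])
# brass contour in top
b=snap('top')
crop(b,290,150,350,205,10,'5.png')
E
```

```text
[0.55739809 0.03648141 0.062     ] [0.5819654  0.02816678 0.062     ]
[array([536.,  90.]), array([550., 104.]), array([522.,  77.]), array([576., 128.]), array([498.,  54.])]
```

View pics/5.png

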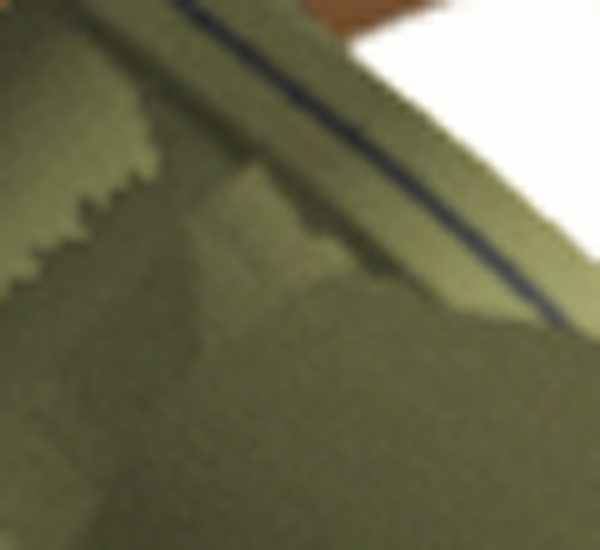

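The top view is blocked by the gripper body. The fingertips aren't where I predicted in the scene view, so I'll look wider.

```bash
python3 - <<'E'
from h import *
a=snap('scene');crop(a,240,30,440,180,4,'6.png')
E
```

```text
(no output)
```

View pics/6.png

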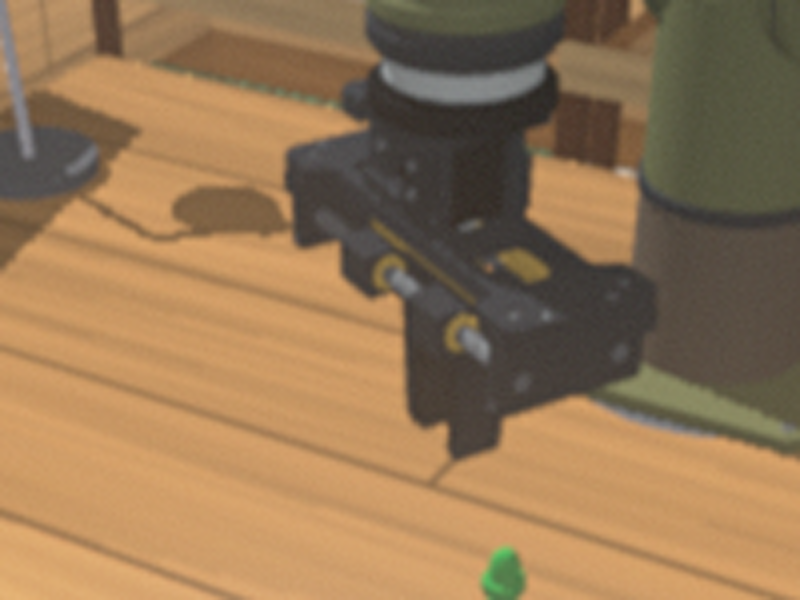

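```bash
python3 - <<'E'
from h import *
print(r.tip_reach)
a=snap('scene')
print(proj(a,at(a,353,139.5,.2)))
for p in [(430,425),(475,455),(452,438)]:
  u,v=240+p[0]/4,30+p[1]/4
  for z in(.206,.22,.235):print(p,z,at(a,u,v,z).round(4))
print(proj(a,[[.579,.025,.062],[0,0,0],[.5232,.0579,.206],[.5232,.0579,.27]]))
print(r.get_state()['tool_pos'])
E
```

```text
0.011
[[353.  139.5]]
(430, 425) 0.206 [0.4777 0.0228 0.206 ]
(430, 425) 0.22 [0.4971 0.0332 0.22  ]
(430, 425) 0.235 [0.5179 0.0444 0.235 ]
(475, 455) 0.206 [0.4901 0.054  0.206 ]
(475, 455) 0.22 [0.5091 0.0634 0.22  ]
(475, 455) 0.235 [0.5295 0.0736 0.235 ]
(452, 438) 0.206 [0.4826 0.0375 0.206 ]
(452, 438) 0.22 [0.5018 0.0475 0.22  ]
(452, 438) 0.235 [0.5225 0.0582 0.235 ]
[[322.6182566  221.56857488]
 [417.58214123 117.52917492]
 [352.23906948 152.99125968]
 [353.20570579 122.67979095]]
[0.52325428 0.05803955 0.21737036]
```

```bash
python3 - <<'E'
from h import *
a=snap('scene')
T=np.array([.5232,.058,0]);y=np.array([.506,.863,0]);zz=np.array([.863,-.506,0])
for sy in(-1,1):
  for sz in(-1,1):
    for h in (.270,):
      P=T+sy*.0935*y+sz*.0375*zz; P[2]=h
      print(sy,sz,((proj(a,P)[0]-[240,30])*4).round())
for d in (0,.01,.02,.03,.04): 
  P=T+.0*y;P[2]=.206+d;print(d,((proj(a,[P+.0188*y+.009*zz,P-.0188*y+.009*zz])-[240,30])*4).round().tolist())
im=a['color'].copy()[30:180,240:440]
print(im[100:125,118].tolist())
E
```

```text
-1 -1 [419. 263.]
-1 1 [279. 301.]
1 -1 [650. 450.]
1 1 [495. 502.]
0 [[454.0, 518.0], [412.0, 477.0]]
0.01 [[454.0, 500.0], [412.0, 459.0]]
0.02 [[455.0, 481.0], [412.0, 441.0]]
0.03 [[456.0, 463.0], [413.0, 423.0]]
0.04 [[456.0, 443.0], [413.0, 404.0]]
[[75, 65, 58], [76, 66, 59], [76, 65, 60], [76, 66, 59], [77, 67, 59], [75, 65, 58], [73, 63, 56], [79, 68, 61], [74, 65, 58], [78, 69, 60], [78, 67, 61], [75, 64, 59], [81, 70, 62], [116, 94, 73], [171, 131, 89], [200, 152, 102], [202, 152, 99], [200, 151, 100], [199, 151, 101], [198, 150, 99], [204, 154, 102], [206, 157, 103], [201, 153, 98], [192, 147, 98], [170, 132, 90]]
```

The gripper matches its expected position in columns but looks about 25-30 mm higher than the reported pose implies. I'll lower it partway, clear of everything, and check again nearer.

>>> {"method": "drive_tool", "body": {"deltas": [[[0,0,0],[1.6,0,0],2],[[0,0,0],[1.6,0,0],2],[[0,0,0],[1.6,0,0],2],[[0,0,0],[1.6,0,0],2],[[0,0,0],[1.6,0,0],2],[[0,0,0],[1.6,0,0],2],[[0,0,0],[0,0,0],2]]}}

```text
clock: 5.1
tool_pos: [0.5216, 0.0574, 0.119]
eef_rot: [0.184, 0.684, -0.186, 0.681]
contact_force: [-1.4, 0.3, -0.3]
opening: 0.226
```

```bash
python3 - <<'E'
from h import *
a=snap('scene');crop(a,270,140,400,240,6,'7.png')
t=r.get_state()['tool_pos'];print(t)
y=np.array([.506,.863,0]);zz=np.array([.863,-.506,0])
for d in(0,.03):
  print(((proj(a,[t+[0,0,-.011+d]+s*.0188*y+.009*zz for s in(-1,1)])-[270,140])*6).round())
E
```

```text
[0.52231063 0.05783797 0.12037472]
[[435. 295.]
 [493. 359.]]
[[436. 224.]
 [495. 287.]]
```

View pics/7.png

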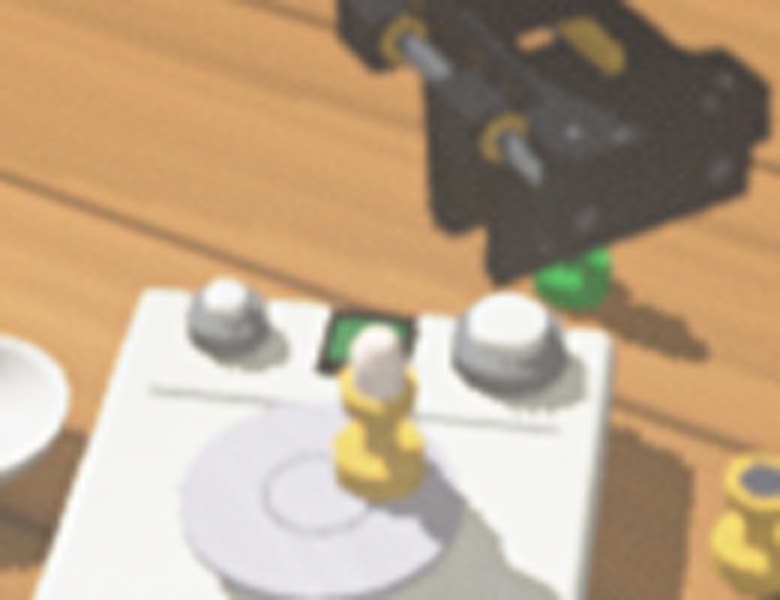

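The tip (455,235) still reads about 28 mm above prediction. The top view will tell a horizontal shift from a height offset.

```bash
python3 - <<'E'
from h import *
b=snap('top');im=b['color'][:,:,::-1].copy()
t=r.get_state()['tool_pos'];y=np.array([.506,.863,0]);zz=np.array([.863,-.506,0])
o=[240,110];k=5
im=cv2.resize(im[110:230,240:400],None,fx=k,fy=k,interpolation=cv2.INTER_CUBIC)
for h,c in((.053,(0,0,255)),(.1,(255,0,0))):
  P=[t+[0,0,h]+s*.0935*y+q*.0375*zz for s,q in((-1,-1),(-1,1),(1,1),(1,-1))]
  cv2.polylines(im,[((proj(b,P)-o)*k).astype(np.int32).reshape(-1,1,2)],True,c,1)
P=[t+[0,0,-.011]+s*.0275*y+q*.009*zz for s,q in((-1,-1),(-1,1),(1,1),(1,-1))]
cv2.polylines(im,[((proj(b,P)-o)*k).astype(np.int32).reshape(-1,1,2)],True,(255,0,255),1)
cv2.imwrite('pics/8.png',im)
E
```

```text
(no output)
```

View pics/8.png

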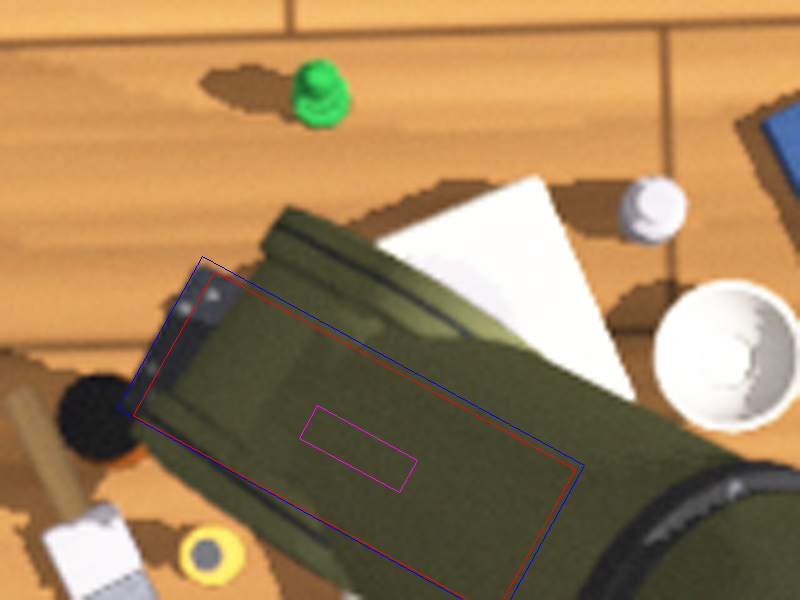

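```bash
python3 - <<'E'
from h import *
a=snap('scene')
o=[270,140]
f=lambda u,v,z: at(a,o[0]+u/6,o[1]+v/6,z)
print(f(380,470,.062))
c=f(380,470,.062)
for h in(0,.012,.04,.06):print(h,((proj(a,c+[0,0,h])-o)*6).round())
st=r.get_state();print(st['tool_pos'],st['q'])
E
```

```text
[0.55996334 0.0387617  0.062     ]
0 [[380. 470.]]
0.012 [[380. 444.]]
0.04 [[380. 380.]]
0.06 [[380. 334.]]
[0.5236082  0.05842197 0.12194817] [ 0.19708512  0.78220609 -0.66893509  1.9357338   0.75500217  0.69180269
  0.10203432]
```

The gripper fits horizontally, so the mismatch is in height only. I'll resolve it by touch: back off 1 cm and feel for the bare housing top (z = 0.042) with gentle steps. The nominal model predicts contact at TCP z = 0.053, the picture at about 0.025.

>>> {"method": "drive_tool", "body": {"deltas": [[[0,0,0],[0,0,-1],2],[[0,0,0],[1.5,0,0],2],[[0,0,0],[1.5,0,0],2],[[0,0,0],[1.5,0,0],2],[[0,0,0],[1.2,0,0],2],[[0,0,0],[0,0,0],2]]}}

```text
clock: 5.75
tool_pos: [0.5133, 0.0633, 0.0636]
eef_rot: [0.184, 0.683, -0.185, 0.682]
contact_force: [-0.7, -0.0, 0.6]
opening: 0.223
```

>>> {"method": "drive_tool", "body": {"deltas": [[[0,0,0],[0.3,0,0],2],[[0,0,0],[0.3,0,0],2],[[0,0,0],[0.2,0,0],2],[[0,0,0],[0,0,0],2]]}}

```text
clock: 6.08
tool_pos: [0.5148, 0.0631, 0.0566]
eef_rot: [0.185, 0.682, -0.184, 0.683]
contact_force: [-0.3, 0.2, -0.4]
opening: 0.225
```

>>> {"method": "drive_tool", "body": {"deltas": [[[0,0,0],[0.2,0,0],2],[[0,0,0],[0.2,0,0],2],[[0,0,0],[0,0,0],2]]}}

```text
clock: 6.33
tool_pos: [0.5145, 0.063, 0.0521]
eef_rot: [0.184, 0.683, -0.185, 0.683]
contact_force: [0.0, -0.7, 0.1]
opening: 0.224
```

```bash
python3 - <<'E'
from h import *
a=snap('scene');crop(a,290,155,370,225,8,'9.png');st=r.get_state();print(st['tool_pos'],st['contact_force'])
E
```

```text
[0.51451595 0.06301542 0.05220465] [-0.37868462 -0.3508058   0.56217961]
```

View pics/9.png

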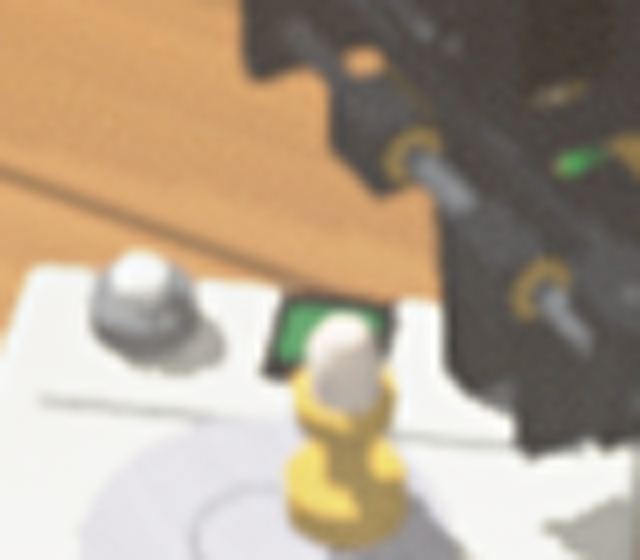

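No contact at a nominal tip height of 0.041, so the fingertips really do sit higher than nominal. I'll keep probing.

>>> {"method": "drive_tool", "body": {"deltas": [[[0,0,0],[0.3,0,0],2],[[0,0,0],[0.3,0,0],2],[[0,0,0],[0.3,0,0],2],[[0,0,0],[0,0,0],2]]}}

```text
clock: 6.72
tool_pos: [0.5142, 0.063, 0.0427]
eef_rot: [0.184, 0.683, -0.185, 0.682]
contact_force: [0.3, 0.3, -0.2]
opening: 0.229
```

>>> {"method": "drive_tool", "body": {"deltas": [[[0,0,0],[0.3,0,0],2],[[0,0,0],[0.3,0,0],2],[[0,0,0],[0.2,0,0],2],[[0,0,0],[0,0,0],2]]}}

```text
clock: 7.05
tool_pos: [0.5143, 0.063, 0.0348]
eef_rot: [0.184, 0.683, -0.185, 0.682]
contact_force: [0.3, 0.6, -0.2]
opening: 0.225
```

>>> {"method": "drive_tool", "body": {"deltas": [[[0,0,0],[0.2,0,0],2],[[0,0,0],[0.2,0,0],2],[[0,0,0],[0,0,0],2]]}}

```text
clock: 7.3
tool_pos: [0.5144, 0.063, 0.031]
eef_rot: [0.184, 0.683, -0.185, 0.683]
contact_force: [-0.0, 0.5, 0.1]
opening: 0.223
```

>>> {"method": "drive_tool", "body": {"deltas": [[[0,0,0],[0.2,0,0],2],[[0,0,0],[0.1,0,0],2],[[0,0,0],[0,0,0],2]]}}

```text
clock: 7.55
tool_pos: [0.5145, 0.0631, 0.0281]
eef_rot: [0.184, 0.683, -0.185, 0.683]
contact_force: [-0.8, -0.6, -0.5]
opening: 0.225
```

>>> {"method": "drive_tool", "body": {"deltas": [[[0,0,0],[0.1,0,0],2],[[0,0,0],[0.1,0,0],2],[[0,0,0],[0,0,0],2]]}}

```text
clock: 7.8
tool_pos: [0.5145, 0.063, 0.0262]
eef_rot: [0.184, 0.683, -0.185, 0.683]
contact_force: [-0.2, 0.6, -0.1]
opening: 0.228
```

>>> {"method": "drive_tool", "body": {"deltas": [[[0,0,0],[0.1,0,0],2],[[0,0,0],[0.1,0,0],2],[[0,0,0],[0,0,0],2]]}}

```text
clock: 8.05
tool_pos: [0.5145, 0.063, 0.0241]
eef_rot: [0.184, 0.683, -0.185, 0.683]
contact_force: [0.6, 0.1, -0.3]
opening: 0.23
```

>>> {"method": "drive_tool", "body": {"deltas": [[[0,0,0],[0.1,0,0],2],[[0,0,0],[0.1,0,0],2],[[0,0,0],[0,0,0],2]]}}

```text
clock: 8.3
tool_pos: [0.5145, 0.063, 0.0221]
eef_rot: [0.184, 0.683, -0.185, 0.683]
contact_force: [-0.7, 0.1, 0.3]
opening: 0.227
```

>>> {"method": "drive_tool", "body": {"deltas": [[[0,0,0],[0.1,0,0],2],[[0,0,0],[0.1,0,0],2],[[0,0,0],[0,0,0],2]]}}

```text
clock: 8.55
tool_pos: [0.5146, 0.0631, 0.021]
eef_rot: [0.184, 0.682, -0.185, 0.683]
contact_force: [-1.4, -0.2, 9.1]
opening: 0.229
```

```bash
python3 - <<'E'
from h import *
a=snap('scene');crop(a,280,165,380,240,8,'10.png');st=r.get_state();t=st['tool_pos'];print(t,st['contact_force'])
y=np.array([.506,.863,0]);zz=np.array([.863,-.506,0])
for h in(.042,.05): print(h,((proj(a,[[*(t+s*.0188*y+.009*zz)[:2],h] for s in(-1,1)])-[280,165])*8).round())
E
```

```text
[0.51468206 0.06310101 0.02107537] [-2.0579066  -0.2659184   8.44706005]
0.042 [[528. 382.]
 [603. 468.]]
0.05 [[529. 359.]
 [604. 445.]]
```

View pics/10.png

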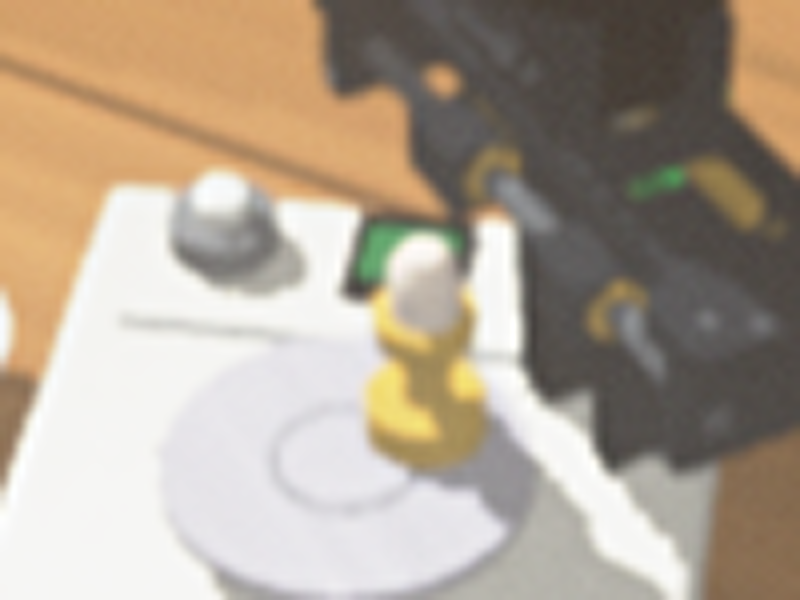

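Contact came at TCP z ≈ 0.0215 with 9 N, and the picture shows the tips on the housing. So the real tip height is TCP z + about 0.020, some 31 mm above nominal. For a tip 5 mm above the pan I need TCP z ≈ 0.047, so I'll lift to that and check.

>>> {"method": "drive_tool", "body": {"deltas": [[[0,0,0],[-1.3,0,0],2],[[0,0,0],[-1.35,0,0],2],[[0,0,0],[0,0,0],2],[[0,0,0],[0,0,0],2]]}}

```text
clock: 8.93
tool_pos: [0.515, 0.0631, 0.047]
eef_rot: [0.185, 0.682, -0.184, 0.683]
contact_force: [-0.7, 0.5, 0.1]
opening: 0.23
```

>>> {"method": "drive_tool", "body": {"deltas": [[[0,0,0],[0,0,0.5],2],[[0,0,0],[0,0,0.5],2],[[0,0,0],[0,0,0.5],2],[[0,0,0],[0,0,0.3],2],[[0,0,0],[0,0,0.2],2],[[0,0,0],[0,0,0],2]]}}

```text
clock: 9.43
tool_pos: [0.5323, 0.0526, 0.0465]
eef_rot: [0.185, 0.682, -0.185, 0.683]
contact_force: [-0.3, -0.6, -0.2]
opening: 0.225
```

```bash
cat >> h.py <<'E'
def meas(a):
    """scene: foot and pan by segmentation -> offset cup-pan (world)"""
    hsv=cv2.cvtColor(a['color'],cv2.COLOR_RGB2HSV).astype(int)
    m=((hsv[...,0]>15)&(hsv[...,0]<30)&(hsv[...,1]>120)&(hsv[...,2]>110))
    m[:,:300]=0; m[:,365:]=0; m[:190]=0; m[245:]=0
    # keep the blob with the most pixels
    n,l,st,c=cv2.connectedComponentsWithStats(m.astype(np.uint8)); i=1+np.argmax(st[1:,4]); x,y,w,h,A=st[i]
    rows=[(v,np.where(l[v]==i)[0].min(),np.where(l[v]==i)[0].max()) for v in range(y,y+h)]
    return (x,y,w,h,A),rows
E
python3 - <<'E'
from h import *
a=snap('scene');bb,rows=meas(a);print(bb,rows)
g=lambda u,v:at(a,280+u/8,165+v/8,.062)
print(g(427,427),g(348,464),g(345,457))
st=r.get_state();t=st['tool_pos'];print(t,st['contact_force'],'d',t[0]*.863-t[1]*.506,'y',t[0]*.506+t[1]*.863)
E
```

```text
(np.int32(327), np.int32(210), np.int32(8), np.int32(11), np.int32(57)) [(210, np.int64(329), np.int64(330)), (211, np.int64(329), np.int64(330)), (212, np.int64(327), np.int64(330)), (213, np.int64(327), np.int64(330)), (214, np.int64(327), np.int64(330)), (215, np.int64(327), np.int64(332)), (216, np.int64(327), np.int64(333)), (217, np.int64(327), np.int64(334)), (218, np.int64(327), np.int64(334)), (219, np.int64(327), np.int64(334)), (220, np.int64(329), np.int64(334))]
[0.56002743 0.0388966  0.062     ] [0.58166299 0.02868462 0.062     ] [0.57987178 0.02671915 0.062     ]
[0.53194331 0.05285702 0.04659845] [ 0.03762536 -0.07023256  0.11108556] d 0.4323214272987625 y 0.31477892746131475
```

>>> {"method": "drive_tool", "body": {"deltas": [[[0,0,0],[0,0,0.2],2],[[0,0,0],[0,0,0.2],2],[[0,0,0],[0,0,0.2],2],[[0,0,0],[0,0,0.2],2],[[0,0,0],[0,0,0.2],2],[[0,0,0],[0,0,0.2],2],[[0,0,0],[0,0,0.2],2],[[0,0,0],[0,0,0.2],2],[[0,0,0],[0,0,0.2],2],[[0,0,0],[0,0,0.2],2],[[0,0,0],[0,0,0],2]]}}

```text
clock: 10.4
tool_pos: [0.5495, 0.0427, 0.0468]
eef_rot: [0.185, 0.682, -0.185, 0.683]
contact_force: [-0.6, -0.4, -0.9]
opening: 0.225
```

```bash
python3 - <<'E'
from h import *
a=snap('scene');crop(a,295,175,375,240,9,'11.png')
st=r.get_state();t=st['tool_pos'];print(t,st['contact_force'],'d',t[0]*.863-t[1]*.506,'y',t[0]*.506+t[1]*.863)
E
```

```text
[0.54943542 0.04273858 0.04680775] [-0.32383727  0.33373799  0.0589538 ] d 0.45253704400492395 y 0.3148977183960212
```

View pics/11.png

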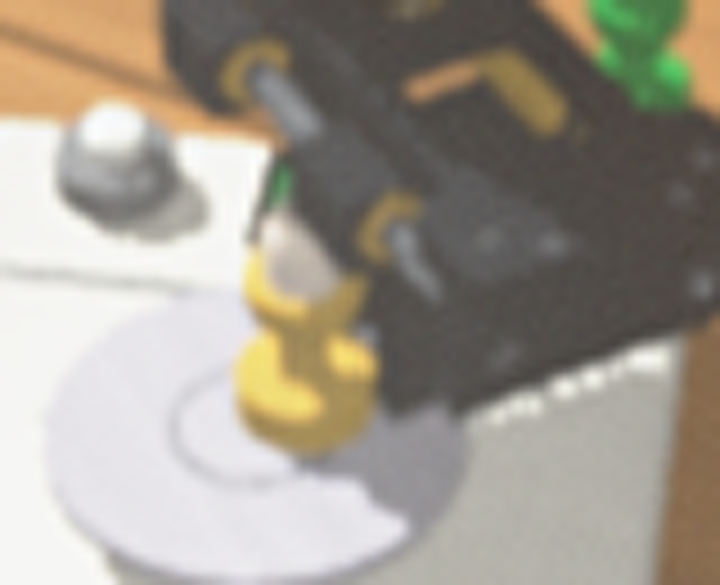

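The cup slid and is still upright. The foot is centred at about (308,406) and the pan/ring at about (254,432) in this crop.

```bash
python3 - <<'E'
from h import *
a=snap('scene')
g=lambda u,v:at(a,295+u/9,175+v/9,.062)[:2]
D=np.array([[.863,-.506],[.506,.863]])
c=g(308,406);print(c)
for p in((256,433),(252,430)): print(g(*p),'remaining d,y mm',D@(g(*p)-c)*1000)
c0=np.array([.56003,.0389]);print('moved',D@(c-c0)*1000)
bb,rows=meas(a);print(bb)
E
```

```text
[0.56865689 0.0342621 ]
[0.58199386 0.02875555] remaining d,y mm [14.29612135  1.99636307]
[0.58161706 0.02748718] remaining d,y mm [14.61273562  0.71110083]
moved [9.79178168 0.36269215]
(np.int32(322), np.int32(212), np.int32(9), np.int32(12), np.int32(60))
```

>>> {"method": "drive_tool", "body": {"deltas": [[[0,0,0],[0,0,0.2],2],[[0,0,0],[0,0,0.2],2],[[0,0,0],[0,0,0.2],2],[[0,0,0],[0,0,0.2],2],[[0,0,0],[0,0,0.2],2],[[0,0,0],[0,0,0.2],2],[[0,0,0],[0,0,0.2],2],[[0,0,0],[0,0,0],2],[[0,0,0],[0,0,0],2]]}}

```text
clock: 11.25
tool_pos: [0.5615, 0.0357, 0.0468]
eef_rot: [0.185, 0.682, -0.185, 0.683]
contact_force: [-0.2, 0.2, -1.0]
opening: 0.232
```

>>> {"method": "drive_tool", "body": {"deltas": [[[0,0,0],[0,0,-0.2],2],[[0,0,0],[0,0,-0.4],2],[[0,0,0],[0,0,-1],2],[[0,0,0],[0,0,-2],2],[[0,0,0],[0,0,-2],2],[[0,0,0],[-2,0,-1],2],[[0,0,0],[-3,0,0],2],[[0,0,0],[-3,0,-1],2],[[0,0,0],[-3,0,-2],2],[[0,0,0],[0,0,-3],2],[[0,0,0],[0,0,-3],2],[[0,0,0],[0,0,0],2]]}}

```text
clock: 12.25
tool_pos: [0.4215, 0.1172, 0.1578]
eef_rot: [0.182, 0.684, -0.182, 0.683]
contact_force: [0.3, -1.1, 0.5]
opening: 0.228
```

```bash
python3 - <<'E'
from h import *
a=snap('scene');b=snap('top')
k=7
A=cv2.resize(a['color'][190:245,280:365,::-1],None,fx=k,fy=k,interpolation=cv2.INTER_CUBIC)[:,:595]
k2=5
B=cv2.resize(b['color'][155:205,298:350,::-1],None,fx=k2,fy=k2,interpolation=cv2.INTER_CUBIC)
C=np.zeros((A.shape[0]+215,800,3),np.uint8);C[:A.shape[0],:595]=A
cv2.imwrite('pics/a.png',A)
S=np.zeros((600,800,3),np.uint8);S[:330,:510]=cv2.resize(a['color'][190:245,280:365,::-1],(510,330),interpolation=cv2.INTER_CUBIC)
S[335:600,:]=0
Bt=cv2.resize(b['color'][157:201,300:348,::-1],(288,264),interpolation=cv2.INTER_CUBIC);S[335:599,:288]=Bt
Sm=cv2.resize(b['color'],(480,300))[...,::-1];S[335:600,300:780]=Sm[:265]
cv2.imwrite('pics/12.png',S)
st=r.get_state();print(st['clock'],st['tool_pos'])
E
```

```text
12.35 [0.42563602 0.11493877 0.15717642]
```

View pics/12.png

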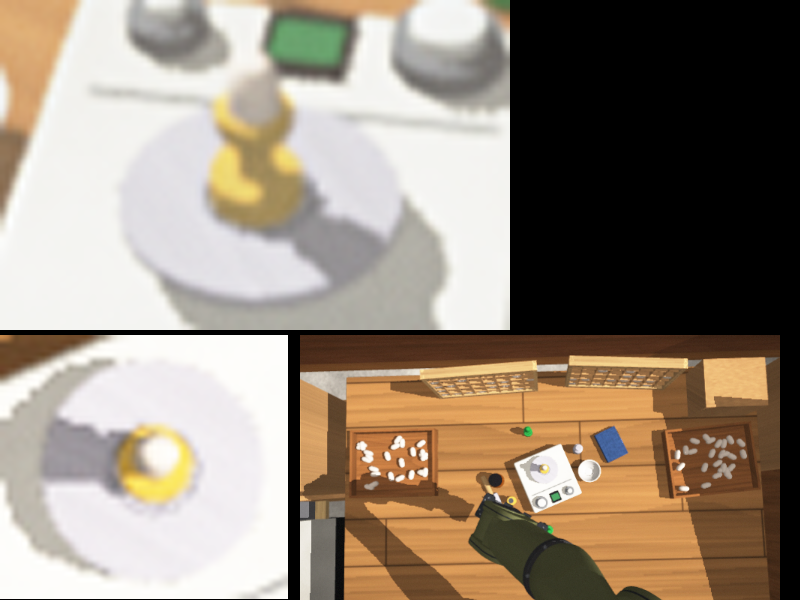

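The cup stands about 2.5 mm off centre in both views, upright and untouched. That is within tolerance, so I'll go to the large key with closed fingers.

>>> {"method": "drive_tool", "body": {"deltas": [[[0,0,0],[0,-0.9,1.5],0],[[0,0,0],[0,-0.9,1.5],0],[[0,0,0],[0,-0.9,1.5],0],[[0,0,0],[0,-0.9,1.5],0],[[0,0,0],[0,-1,1.6],0],[[0,0,0],[2.5,0,0],0],[[0,0,0],[2.5,0,0],0],[[0,0,0],[2.5,0,0],0],[[0,0,0],[2,0,0],0],[[0,0,0],[0.8,0,0],0],[[0,0,0],[0,0,0],0],[[0,0,0],[0,0,0],0]]}}

```text
clock: 13.35
tool_pos: [0.4693, 0.036, 0.0533]
eef_rot: [0.185, 0.683, -0.185, 0.682]
contact_force: [-0.6, -0.7, -0.2]
opening: 0.002
```

```bash
python3 - <<'E'
from h import *
a=snap('scene');crop(a,280,150,390,240,6,'13.png');bb,_=meas(a);print(bb)
st=r.get_state();t=st['tool_pos'];print(st['clock'],t,st['opening'],st['contact_force'])
k=np.array([.468,.036]);e=k-t[:2];print('to go d,y mm',(e[0]*.863-e[1]*.506)*1e3,(e[0]*.506+e[1]*.863)*1e3)
E
```

```text
(np.int32(316), np.int32(214), np.int32(8), np.int32(10), np.int32(51))
13.4 [0.46959227 0.03614037 0.05388588] 0.007246698313891391 [0.65958028 0.0975545  0.21610668]
to go d,y mm -1.303100696688853 -0.926827658311227
```

No picture views are left, so I'll go by position and force.

>>> {"method": "drive_tool", "body": {"deltas": [[[0,0,0],[0.4,0,-0.1],0],[[0,0,0],[0.4,0,0],0],[[0,0,0],[0.2,0,0],0],[[0,0,0],[0,0,0],0]]}}

```text
clock: 13.73
tool_pos: [0.468, 0.0369, 0.0437]
eef_rot: [0.184, 0.683, -0.185, 0.683]
contact_force: [0.1, -0.4, 0.2]
opening: 0.004
```

>>> {"method": "drive_tool", "body": {"deltas": [[[0,0,0],[0.15,0,0],0],[[0,0,0],[0.15,0,0],0],[[0,0,0],[0.1,0,0],0],[[0,0,0],[0,0,0],0]]}}

```text
clock: 14.07
tool_pos: [0.4683, 0.0369, 0.0398]
eef_rot: [0.184, 0.682, -0.185, 0.683]
contact_force: [-1.2, -0.4, 1.5]
opening: 0.005
```

>>> {"method": "drive_tool", "body": {"deltas": [[[0,0,0],[0.15,0,0],0],[[0,0,0],[0.1,0,0],0],[[0,0,0],[0,0,0],0],[[0,0,0],[0,0,0],0]]}}

```text
clock: 14.4
tool_pos: [0.4683, 0.037, 0.0374]
eef_rot: [0.185, 0.682, -0.185, 0.683]
contact_force: [0.1, -0.4, 3.6]
opening: 0.013
```

>>> {"method": "drive_tool", "body": {"deltas": [[[0,0,0],[0.1,0,0],0],[[0,0,0],[0,0,0],0],[[0,0,0],[0,0,0],0]]}}

```text
clock: 14.65
tool_pos: [0.4683, 0.037, 0.0369]
eef_rot: [0.184, 0.682, -0.184, 0.683]
contact_force: [-0.8, -1.6, 9.8]
opening: 0.004
```

The force jumped to about 10 N, well above the 4 N spring, with the travel stopped: the key is at the bottom. I'll release and check.

>>> {"method": "drive_tool", "body": {"deltas": [[[0,0,0],[0,0,0],0],[[0,0,0],[-0.3,0,0],0],[[0,0,0],[-0.7,0,0],0],[[0,0,0],[-2,0,0],0],[[0,0,0],[-3,0,0],0],[[0,0,0],[-3,0,-1],0],[[0,0,0],[-2,0,-2],0],[[0,0,0],[0,2,-3],0],[[0,0,0],[0,3,-3],0],[[0,0,0],[0,0,0],0],[[0,0,0],[0,0,0],0]]}}

```text
clock: 15.57
tool_pos: [0.4149, 0.1276, 0.1469]
eef_rot: [0.183, 0.683, -0.182, 0.683]
contact_force: [0.6, 0.1, 0.2]
opening: 0.009
```

```bash
python3 - <<'E'
from h import *
a=snap('scene');b=snap('top')
A=cv2.imread('pics/12.png')[:330,:510]; N=cv2.resize(a['color'][190:245,280:365,::-1],(510,330),interpolation=cv2.INTER_CUBIC)
d=cv2.absdiff(A,N).max(2); print('cup+pan region diff scene',d[50:300,110:410].max(),d[50:300,110:410].mean(), 'shift',cv2.phaseCorrelate(np.float32(A[50:240,190:320].mean(2)),np.float32(N[50:240,190:320].mean(2))))
B=cv2.imread('pics/12.png')[335:599,:288];M=cv2.resize(b['color'][157:201,300:348,::-1],(288,264),interpolation=cv2.INTER_CUBIC)
d=cv2.absdiff(B,M).max(2);print('top diff',d.max(),d.mean())
hsv=cv2.cvtColor(b['color'],cv2.COLOR_RGB2HSV)[157:201,300:348].astype(int);m=(hsv[...,1]>110)&(hsv[...,0]>12)&(hsv[...,0]<35);v,u=np.where(m&(np.arange(48)[None]>10)&(np.arange(44)[:,None]>8));print('brass bbox',u.min(),u.max(),v.min(),v.max())
print(r.get_state()['clock'],r.get_state()['tool_pos'],r.get_state()['contact_force'])
E
```

```text
cup+pan region diff scene 6 1.27844 shift ((0.5201217201438766, 0.012532480660198075), 0.9752715498208999)
top diff 8 1.1988767887205387
brass bbox 20 31 15 27
15.6667 [0.41541655 0.1239396  0.14616764] [0.24150886 0.46785846 0.25209909]
```

```bash
python3 -c "
from plant import r
print(r.finish_job())"
```

```text
the job is handed in; nothing more can be done
None
```

I pushed the cup to the middle of the pan, pressed the larger key once and let go, then handed the job in at about 15.7 s of the 48 s. No verdict was reported.

- **Cup:** I slid it by its foot with two slightly open fingertips, about 10 mm and then about 14 mm, and took the hand off. Both cameras put it 2 to 2.5 mm off the pan's centre, upright. After the key press, both pictures matched the earlier ones to within noise, so the cup had not moved.
- **Key:** I pressed it with closed fingers. The force passed the 4 N spring and rose to 9.8 N as the travel stopped, which I took as fully down. I saw nothing that touched the small key or the other things.
- **Disagreement, fingertip height:** the fingertips are really about 31 mm higher than the reported pose and the stated tip reach give. I found this in the pictures, confirmed it with a gentle touch (about 9 N) on the bare balance housing, and used the corrected height for everything after.
- **Disagreement, cameras:** the two cameras differed by 4 to 6 mm on absolute position, so I measured the cup against the pan within each picture.
- **Failed check:** my 13th picture view, of the fingers over the key, was refused by the 12-picture limit. The press was done by position and force alone, and I did not look at the keys afterwards.

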